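# Find the thread hand of a refill bottle's cap

## Robot

A 7-joint arm with a two-finger parallel gripper is mounted at the origin on the work surface. World frame = base frame: x ahead of the robot, y to its left, z up, the work surface at z = 0. Lengths are in mm, angles in rad, forces in N, time in s.
With the tool pointing down it reaches from about 400 to 875 mm from the base axis. Payload 19.3 kg.
Tool frame: the origin (TCP) lies at the very end of the fingers, on their centre line; the grasp point (between the pads) lies 19 mm behind it (grip_point_offset is the z of the grasp point in the tool frame, in mm); z points along the fingers, x is the direction in which the jaws open and shut, and the axes are right-handed (so a half turn about z gives the same grasp; the last joint's range is limited). The gripper opens to 85 mm and grips with 20 to 120 N. Pads are 22 mm wide; open, the fingers measure 114 mm over their backs; the gripper's body (76 mm by 85 mm) begins 54 mm behind the grasp point. The pads swing forward as they close: fully open they stand 13 mm farther back than shut.
Start: joints at [1.084, 0.521, -0.036, 1.599, 0.021, 1.021, -0.113], TCP at [252.995, -571.496, 231.291] pointing down, gripper open.
Joint ranges: [-2.91, 2.91], [-0.3, 2.13], [-1.5, 1.42], [0.17, 2.43], [-1.26, 4.41], [0.16, 1.93], [-2.52, 2.52]. Speed limits (rad/s): [1.89, 1.89, 2.39, 2.39, 3.01, 3.01, 3.01].

## Interface

Orientations are given as a 3x3 rotation matrix whose columns are the frame's x, y, z axes.
In Python, from workcell import movep, movel, goto_joints, open_gripper, clamp, wait, inverse_kinematics, read_state, camera, PlanningError, finish_job, grip_point_offset gives the robot as it stands. Calls block until the motion is done:
- movep(position, orientation): joint-space move of the TCP to a pose.
- movel(position, frame=None, max_speed=150, guard=None): straight line of the TCP; frame=None keeps the orientation; max_speed is the mean speed in mm/s. With guard (N) it stops when the force on the tool has changed by that much, and returns True; else False.
- goto_joints(angles): joint-space move.
- open_gripper() and clamp(): open the fingers fully, or close them until they stop; the grip force is fixed at half the most.
- wait(seconds).
- inverse_kinematics(position, orientation): joint angles nearest the present ones, or None.
- read_state(): the state.
- camera(name): name is "scene" or "top" or "wrist"; returns a dict with "image" (400x640x3 uint8, blue, green, red), "range_z" (400x640 float32, mm along the optical axis (not along the pixel's ray), 0 where there is no reading), "fx", "fy", "cx", "cy" (pixels), "cam_to_world" (4x4, takes a point from camera to world coordinates). Camera axes: x right, y up, looking along -z (the intrinsics and any distortion apply to the point x, -y, -z); pixel columns grow to the right and rows downward; lengths in mm; the calibration is good to about 2 mm. The wrist camera is an equidistant fisheye: a pixel r from the principal point sees the ray r / f radians off the axis. A picture is of the moment at which its call begins.
A pose or a line that the arm cannot do raises PlanningError and nothing moves.
- finish_job(): hands the job in, once; it reports no verdict.
The state is a dict: "time": time; "qpos": joint angles; "qvel": joint speeds; "joint_efforts": joint torques, N m; "eef_pos": TCP position; "tool_rot": TCP orientation; "ft_force": force on the tool from outside, world axes, zero at the start; "torque": the same for the moment, N m; "finger_gap": finger opening in mm.
Only numpy, scipy, OpenCV 4.12 (cv2) and the standard library are available. Lean on these libraries where they do the work, as an engineer would, in place of code of your own. Each camera call takes 0.05 s, during which the arm holds its last target.

## Task

Press the red treadle of the bottle-opening stand all the way down to its stop, which swings the yellow guard off the bottle; let the treadle spring back up. Then unscrew the white cap of the bottle in the stand - its thread may be left-handed or right-handed, so if it will not give one way, try the other - and lift it straight off. Finish while still holding the cap upright in the gripper, well clear (about 10 cm) above the bottle and touching nothing else, and leave the other things on the shelf where they are.

Things in the scene. Friction and masses are not known exactly. Their poses are not given: they have to be found in the camera images.
- stand: Fixed grey stand, base plate 12 mm thick from -75 to 115 mm along its x and -240 to 120 mm along its y; an amber bottle 76 mm across is clamped fast in it. Origin on the table under the bottle's axis; x points away from the robot at yaw 0, z up. A steel post 16 mm thick at (60, 65) mm carries the guard on its top (180 mm high). The treadle lies at y = -170 mm.
- neck_seat (a point): Fixed point on the bottle's axis at the shoulder, 125 mm above the table, where the rim of the screwed-on cap rests. Axes as the stand's.
- cap: White ribbed screw cap, 52 mm in diameter, 34 mm high, about 50 g, a blue bar across its top along its x axis. Origin at the centre of its lower rim, z up. At the start it is screwed on, its rim on the shoulder and its x axis within 0.1 rad of the stand's x axis. The thread hand changes from start to start and cannot be seen.
- cap_top (a point): Centre of the cap's top, 34 mm above its rim, turning with it. Coarse thread: the wrong way the cap meets a hard stop within 0.3 rad of the stand's x axis; the right way it turns easily, need not rise, and can be lifted off when it is 1.15 to 2.0 rad from the stand's x axis (about 1.4 is best; another stop follows at about 2.1).
- pedal (a joint): Angle of the red treadle (rad): 0 when up, grows as it is pressed, 0.30 at its stop, where it lies level. Spring return: about 3 N at the pad to start it and 8 to 12 N to hold it at the stop.
- pedal_pad (a point): Point on the upper face of the red treadle (plate 120 x 62 x 6 mm) to press down on, 95 mm from its hinge and on its middle line; moves with the treadle. The hinge lies further along the stand's x, axis along the stand's y, 28 mm above the table. The pad starts about 60 mm above the table and is about 32 mm above it at the stop.
- guard (a joint): Angle of the yellow swing guard about its upright post (rad): near 0 its 60 mm plate covers the cap from 12 mm above; it grows to about 1.8 as the treadle is pressed to its stop, swinging the plate away to the stand's +x side. It stays where it was pushed when the treadle comes back up.
- guard_plate (a point): Centre of the guard's 60 mm round plate, 173 mm above the table.
- glassbottle: Bystander: capped green glass bottle, 68 mm across, 210 mm tall. Origin at the centre of its underside. Loose; leave it alone.
- yogurtcup: Bystander: empty white yogurt cup, 76 mm across the rim, 85 mm tall. Origin at the centre of its underside. Loose; leave it alone.
- steellid: Bystander: flat steel lid, 90 mm across, 12 mm thick. Origin at the centre of its underside. Loose; leave it alone.
- drinkcan: Bystander: empty aluminium can, 66 mm across, 115 mm tall. Origin at the centre of its underside. Loose; leave it alone.
Mind the look-alikes: they are no part of the job. Leave any black look-alike of the cap alone.

How it is judged (in metres and radians):
On the way, in this order (a step that is already met when the one before it is completed fails the run):
1. the treadle is pressed to its stop by the gripper, which swings the guard off the cap (value of joint pedal above 0.275 rad and contact force between any of the fingers, the arm and pedal above 1 N and value of joint guard above 1.5 rad), for 0.1 s.
2. the cap is turned more than 0.8 rad on the neck, not yet lifted (angle between the x axis of cap and the x axis of stand, either way round above 0.8 rad and z of cap in the frame of neck_seat below 0.013 m and horizontal distance between cap and neck_seat below 0.008 m and value of joint pedal below 0.1 rad), for 0.05 s.
At the end, for the whole second after the job is handed in: The gripper holds the cap still and upright (within 20 degrees) with its rim at least 60 mm above the bottle's shoulder and within 80 mm sideways of the bottle's axis, the cap not touching the stand or bottle; the treadle is back up (below 0.06 rad) and the guard still swung away (above 1.2 rad) (z of cap in the frame of neck_seat above 0.06 m and horizontal distance between cap and neck_seat below 0.08 m and angle between cap's own z axis and vertical below 0.35 rad and contact force between the fingers and cap above 1 N and contact force between cap and stand below 0.05 N and linear speed of cap below 0.03 m/s and value of joint pedal below 0.06 rad and value of joint guard above 1.2 rad); the arm keeps its last pose, push and grip.
It fails at once if a loose bystander is moved more than 30 mm (distance of any of glassbottle, yogurtcup, steellid, drinkcan from where it was at the start of the episode above 0.03 m).
It also fails if it takes over 61 s, if anything falls off the work surface, if the arm or the gripper's body presses on something with over 40 N, if the wrist force passes 120 N, or if a joint passes its speed limit or range.

## Working session

There is one attempt and no reset: what is moved stays moved. The work goes in short steps, each a Python script; the robot and the scene stay as the last script left them, time stands still between calls to the robot, and variables do not carry over. Pictures are saved under pics/ and viewed, and the job is handed in when it is done.

```bash
ls; mkdir -p pics
python3 - <<'E'
from workcell import *
import cv2,numpy as np,pickle
for n in ["scene","top"]:
    c=camera(n); cv2.imwrite(f"pics/{n}0.png",c["image"]); pickle.dump(c,open(f"{n}0.pkl","wb"))
    print(n,c["fx"],c["fy"],c["cx"],c["cy"],np.round(c["cam_to_world"],3).tolist())
s=read_state();print(s["time"],s["eef_pos"],np.round(s["tool_rot"],3),s["ft_force"],s["finger_gap"],grip_point_offset)
E
```

```text
pics
scene 399.7081804335214 399.7081804335214 321.0447809978536 194.35103658063298 [[-0.835, -0.387, 0.392, 973.059], [0.551, -0.605, 0.575, 584.368], [0.014, 0.696, 0.718, 860.382], [0.0, 0.0, 0.0, 1.0]]
top 504.8288376147405 504.8288376147405 330.6338788463257 196.74673080882457 [[0.026, 0.997, -0.073, 445.21], [-1.0, 0.026, -0.001, -8.268], [0.001, 0.073, 0.997, 1782.788], [0.0, 0.0, 0.0, 1.0]]
0.1 [ 252.88553216 -571.24474449  230.79692106] [[ 0.405 -0.914 -0.   ]
 [-0.914 -0.405  0.001]
 [-0.001  0.    -1.   ]] [ 0.30604387  0.17536681 -0.28588235] 85.4267694050763 -18.700000000000003
```

View pics/scene0.png

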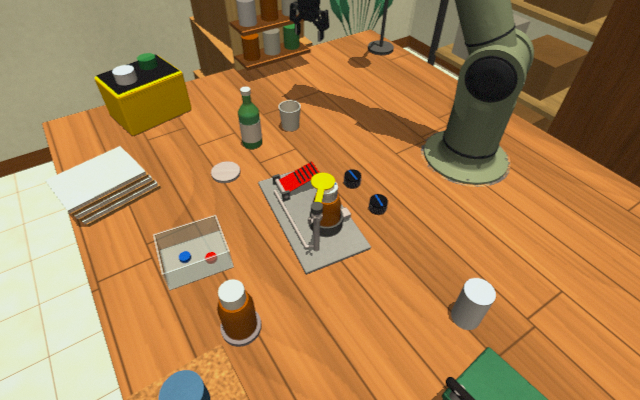

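View pics/top0.png

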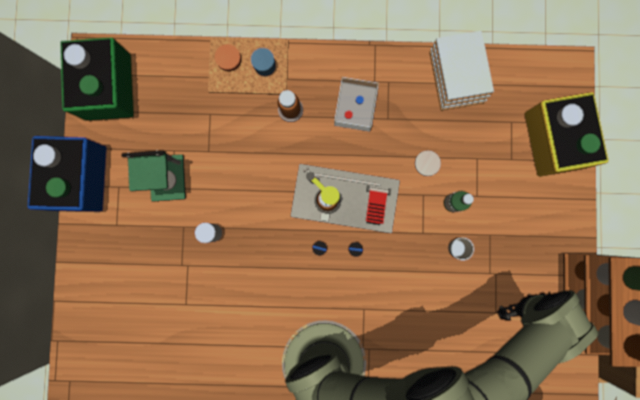

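The top view shows the stand's grey base at about (345,198), with the yellow guard plate at (330,196) and the red treadle at (376,207). There are two possible bottles: the amber one in the stand at (328,200), and a free-standing amber bottle at (288,105). The one on the grey plate, under the guard and with the treadle, is the one meant. The two black caps at (320,248) and (356,249) are look-alikes. Next I'll measure the positions.

```bash
cat > h.py <<'E'
import numpy as np,cv2,pickle
def pts(c):
    z=c["range_z"].astype(float);v,u=np.mgrid[:400,:640]
    P=np.stack([(u-c["cx"])/c["fx"]*z,-(v-c["cy"])/c["fy"]*z,-z],-1)
    M=np.array(c["cam_to_world"]);W=P@M[:3,:3].T+M[:3,3];W[z<=0]=np.nan
    return W
E
python3 - <<'E'
from h import *
for n in ["top","scene"]:
    c=pickle.load(open(n+"0.pkl","rb"));W=pts(c);im=c["image"].astype(int);b,g,r=im[...,0],im[...,1],im[...,2]
    print(n,"valid frac",(c["range_z"]>0).mean())
    near=(abs(W[...,0]-460)<200)&(abs(W[...,1])<330)
    y=near&(r>170)&(g>170)&(b<90); rd=near&(r>150)&(g<60)&(b<60)
    for k,m in [("yel",y),("red",rd)]:
        w=W[m];print(k,m.sum(),np.nanmedian(w,0).round(1),np.nanmin(w,0).round(),np.nanmax(w,0).round())
    gr=near&(abs(W[...,2]-12)<6)&(abs(r-b)<25)&(r>80)
    cnt=W[gr][:,:2].astype(np.float32)
    # mask biggest comp
    k,l,st,_=cv2.connectedComponentsWithStats(cv2.morphologyEx(gr.astype(np.uint8),cv2.MORPH_OPEN,np.ones((3,3))))
    i=1+np.argmax(st[1:,4]);w=W[l==i];print("base",st[i],np.nanmedian(w[:,2]),cv2.minAreaRect(w[:,:2].astype(np.float32)),cv2.boxPoints(cv2.minAreaRect(w[:,:2].astype(np.float32))).round(0).tolist())
    for zz in [(180,190),(165,183),(140,163),(115,130)]:
        m=near&(W[...,2]>zz[0])&(W[...,2]<zz[1]);w=W[m];print(zz,m.sum(),np.nanmedian(w,0).round(1) if m.sum() else None)
    x0={"top":(280,150,410,250),"scene":(250,140,400,280)}[n]
    cr=c["image"][x0[1]:x0[3],x0[0]:x0[2]];cv2.imwrite(f"pics/crop_{n}.png",cv2.resize(cr,None,fx=4,fy=4,interpolation=cv2.INTER_CUBIC))
E
```

```text
top valid frac 0.99598828125
yel 290 [574.4   1.2 176.8] [542. -31. 168.] [618.  50. 185.]
red 248 [ 564.9 -164.7   43.8] [ 489. -200.   27.] [ 594. -133.   70.]
base [346 184  22  17 170] 12.907727654794371 ((592.4074096679688, -100.2716064453125), (73.88648986816406, 55.808799743652344), 82.39615631103516) [[560.0, -133.0], [615.0, -141.0], [625.0, -67.0], [570.0, -60.0]]
(180, 190) 75 [590.3  20.3 181.9]
(165, 183) 395 [580.7   8.3 176.9]
(140, 163) 49 [555.4  26.8 159.9]
(115, 130) 55 [539.1  17.  123.5]
scene valid frac 0.9960546875
yel 399 [575.4   2.4 174.5] [ 499. -159.    8.] [621.  52. 178.]
red 418 [ 557.3 -163.6   43.6] [ 478. -244.    1.] [ 599. -130.   69.]
base [ 259  180  111   88 2179] 10.91086166647699 ((576.0333251953125, -55.58036804199219), (376.8290100097656, 167.32730102539062), 89.67280578613281) [[491.0, -244.0], [659.0, -244.0], [661.0, 132.0], [493.0, 133.0]]
(180, 190) 0 None
(165, 183) 559 [585.5  16.2 174.7]
(140, 163) 239 [576.5  30.1 153.1]
(115, 130) 130 [571.1  30.6 122.9]
```

View pics/crop_top.png

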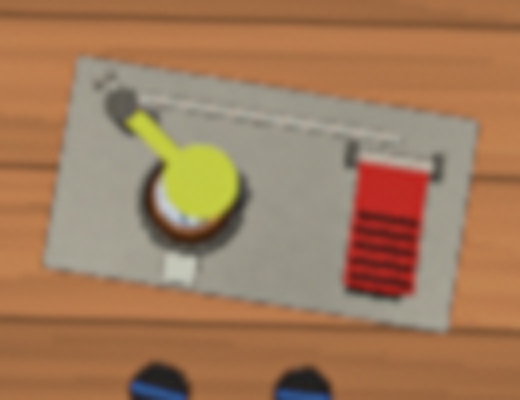

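View pics/crop_scene.png

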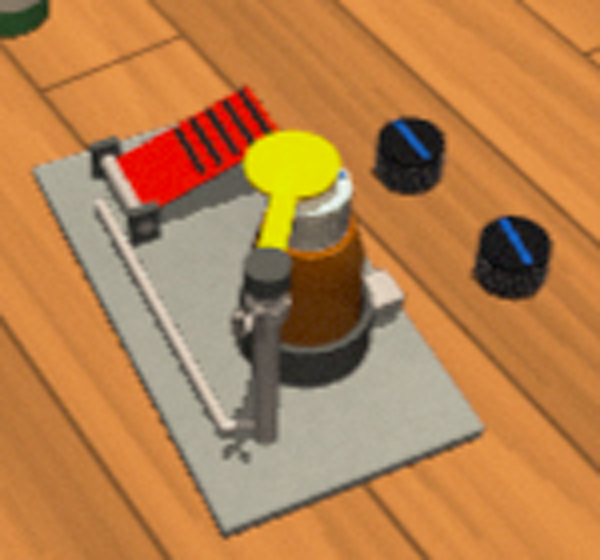

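```bash
cat >> h.py <<'E'
def onplane(c,u,v,z):
    M=np.array(c["cam_to_world"]);d=M[:3,:3]@np.array([(u-c["cx"])/c["fx"],-(v-c["cy"])/c["fy"],-1.]);o=M[:3,3]
    return o+d*(z-o[2])/d[2]
def proj(c,P):
    M=np.array(c["cam_to_world"]);q=M[:3,:3].T@(np.array(P)-M[:3,3]);return np.array([c["cx"]+c["fx"]*q[0]/-q[2],c["cy"]-c["fy"]*q[1]/-q[2]])
E
python3 - <<'E'
from h import *
from scipy.optimize import least_squares
t=pickle.load(open("top0.pkl","rb"));s=pickle.load(open("scene0.pkl","rb"))
# stand frame corners: (+x,+y) etc
obs=[(t,(78,57),(280,150),(115,120)),(t,(480,120),(280,150),(115,-240)),(t,(448,330),(280,150),(-75,-240)),(t,(45,265),(280,150),(-75,120)),
 (s,(35,170),(250,140),(115,-240)),(s,(483,430),(250,140),(-75,120)),(s,(225,533),(250,140),(115,120))]
W=[onplane(c,o[0]+p[0]/4-.375,o[1]+p[1]/4-.375,12)[:2] for c,p,o,_ in obs];L=[o[3] for o in obs]
for sel in [range(4),range(4,7),range(7)]:
    def f(q):
        R=np.array([[np.cos(q[2]),-np.sin(q[2])],[np.sin(q[2]),np.cos(q[2])]])
        return np.concatenate([q[:2]+R@L[i]-W[i] for i in sel])
    r=least_squares(f,[550,0,0]);print(r.x.round(3),r.fun.round(1))
q=r.x
def w(x,y):
    return [q[0]+np.cos(q[2])*x-np.sin(q[2])*y,q[1]+np.sin(q[2])*x+np.cos(q[2])*y]
print("post",w(60,65),"treadle mid",w(0,-170))
Wt=pts(s);im=s["image"].astype(int);m=(im[...,2]>150)&(im[...,1]<60)&(im[...,0]<60)&(abs(Wt[...,0]-530)<120)&(Wt[...,2]>25)&(Wt[...,1]<-120)&(Wt[...,1]>-215)
P=Wt[m]-[q[0],q[1],0];c,sn=np.cos(q[2]),np.sin(q[2]);X=P[:,0]*c+P[:,1]*sn;Y=-P[:,0]*sn+P[:,1]*c
print("red in stand: x",np.percentile(X,[1,50,99]),"y",np.percentile(Y,[1,50,99]),"z fit",np.polyfit(X,P[:,2],1))
E
```

```text
[ 5.60271e+02  3.36800e+00 -1.32000e-01] [ 2.   0.1  1.4 -0.8 -1.5 -0.9 -1.9  1.7]
[ 5.62405e+02  8.72100e+00 -1.40000e-01] [ 0.7 -3.5 -2.4  2.6  1.7  0.9]
[ 5.61267e+02  5.55700e+00 -1.35000e-01] [ 3.3  1.9  1.7  1.1 -1.2  1.5 -0.6  4.1  1.  -6.2 -4.3 -0.8 -0.  -1.6]
post [np.float64(629.4456621040331), np.float64(61.91914198701126)] treadle mid [np.float64(538.4593651848658), np.float64(-162.9063320432621)]
red in stand: x [-47.06277371  19.36360995  57.41144888] y [-199.83677193 -169.33563416 -139.36940856] z fit [-0.31525857 49.84735936]
```

```bash
cat >> h.py <<'E'
S=np.array([561.,5.]);YAW=-0.134
def sw(x,y):
    return np.array([S[0]+np.cos(YAW)*x-np.sin(YAW)*y,S[1]+np.sin(YAW)*x+np.cos(YAW)*y])
def down(a): # tool x axis at yaw a, z down
    return np.array([[np.cos(a),np.sin(a),0],[np.sin(a),-np.cos(a),0],[0,0,-1.]])
E
python3 - <<'E'
from h import *
from workcell import *
pad=sw(-31,-170);print(pad)
for a in np.arange(-3,3.2,.5):
    q=inverse_kinematics([*pad,200],down(a));q2=inverse_kinematics([*S,250],down(a))
    print(round(a,2),None if q is None else np.round(q,2),None if q2 is None else np.round(q2,2))
E
```

```text
[ 507.56601356 -159.33444281]
-3.0 [-0.22  0.47  0.56  1.9  -0.32  0.86 -2.49] [-0.86  0.74  1.23  1.79 -0.75  1.18 -2.39]
-2.5 [ 0.09  0.42  0.13  1.88 -0.07  0.85 -2.24] [-0.33  0.41  0.29  1.76 -0.14  0.99 -2.48]
-2.0 [ 0.18  0.41  0.01  1.88 -0.01  0.85 -1.8 ] [ 0.01  0.4  -0.17  1.74  0.08  1.   -2.19]
-1.5 [ 0.28  0.41 -0.12  1.87  0.06  0.86 -1.37] [ 0.09  0.41 -0.28  1.74  0.13  1.01 -1.73]
-1.0 [ 0.37  0.42 -0.23  1.87  0.12  0.87 -0.92] [ 0.18  0.42 -0.4   1.74  0.19  1.02 -1.29]
-0.5 [ 0.45  0.43 -0.34  1.86  0.18  0.88 -0.48] [ 0.26  0.44 -0.52  1.73  0.25  1.04 -0.84]
0.0 [ 0.54  0.44 -0.46  1.86  0.25  0.89 -0.04] [ 0.32  0.45 -0.6   1.73  0.29  1.05 -0.38]
0.5 [ 0.62  0.46 -0.57  1.86  0.31  0.91  0.4 ] [ 0.38  0.47 -0.69  1.73  0.33  1.07  0.08]
1.0 [ 0.67  0.48 -0.63  1.85  0.35  0.92  0.87] [ 0.43  0.49 -0.77  1.72  0.38  1.08  0.54]
1.5 [ 0.73  0.5  -0.73  1.85  0.4   0.95  1.32] [ 0.45  0.5  -0.8   1.72  0.4   1.09  1.03]
2.0 [ 1.04  0.73 -1.27  1.84  0.77  1.18  1.5 ] [ 0.7   0.7  -1.27  1.71  0.7   1.27  1.27]
2.5 [ 1.04  0.73 -1.27  1.84  0.77  1.18  2.  ] [ 0.7   0.7  -1.27  1.71  0.7   1.27  1.77]
3.0 [-0.47  0.61  0.97  1.91 -0.62  0.95 -2.48] [ 0.7   0.7  -1.27  1.71  0.7   1.27  2.27]
```

Run:
```python
from h import *
from workcell import *
pad=sw(-31,-170)
s=read_state();p=s["eef_pos"]
clamp()
movel([p[0],p[1],340],max_speed=250)
movep([*pad,300],down(0.0))
movel([*pad,100],max_speed=200)
s=read_state();print(s["time"],s["eef_pos"],s["finger_gap"],s["ft_force"])
c=camera("scene");cv2.imwrite("pics/s1.png",cv2.resize(c["image"][120:300,220:440],None,fx=3.6,fy=3,interpolation=cv2.INTER_CUBIC)[:600,:800])
c=camera("wrist");cv2.imwrite("pics/w1.png",c["image"])
```

```text
4.3667 [ 508.06496037 -159.52187075  100.86007642] 0.38435533906948327 [ 0.22321982  0.70533926 -0.61744716]
```

View pics/s1.png

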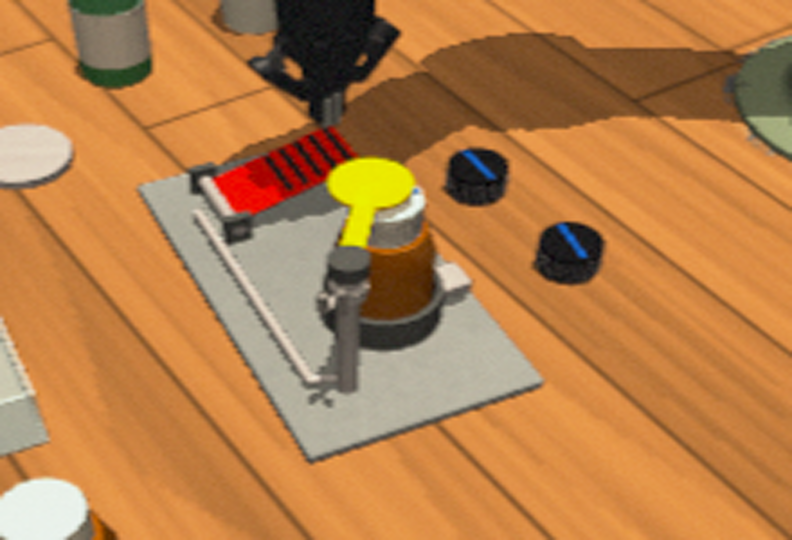

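View pics/w1.png

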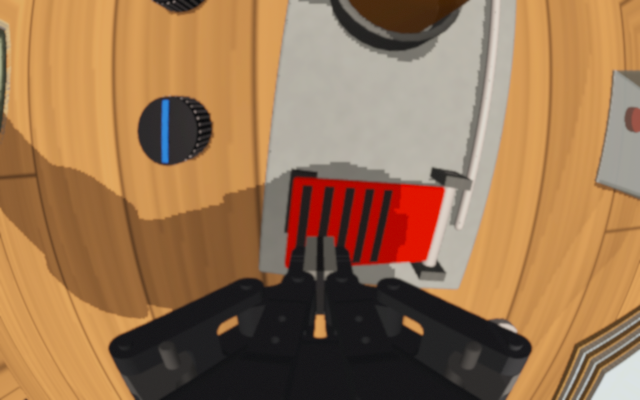

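The scene view (330,115) and the wrist view (320,245) both show the closed fingertips over the striped end of the treadle, roughly on its middle line. I'll press now.

Run:
```python
from h import *
from workcell import *
pad=sw(-31,-170)
def rep(t): s=read_state();print(t,s["time"],s["eef_pos"].round(1),s["ft_force"].round(1))
movel([*pad,66],max_speed=150)
h=movel([pad[0]-2,pad[1],34],max_speed=60,guard=28);rep(h)
h=movel([pad[0]-4,pad[1],28],max_speed=30,guard=20);rep(h)
wait(.3);rep("hold")
c=camera("scene");cv2.imwrite("pics/s2.png",cv2.resize(c["image"][120:300,220:440],None,fx=3.6,fy=3,interpolation=cv2.INTER_CUBIC)[:600,:800])
```

```text
False 5.525 [ 505.4 -159.5   34.1] [-3.   0.7  5.5]
True 5.7833 [ 505.2 -159.5   30.1] [-6.5  1.5 31.1]
hold 6.0833 [ 505.3 -159.5   30.3] [-5.8  0.9 26.7]
```

View pics/s2.png

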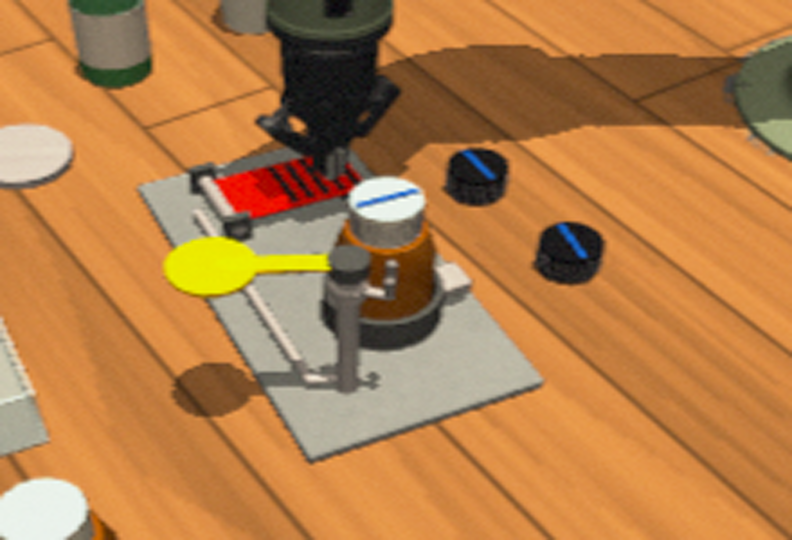

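The guard has swung off to the stand's +x side (plate at 210,265 in the crop) and the white cap with its blue bar is exposed at (385,200). Contact at the stop is firm at 27–31 N. I'll let the treadle up and locate the cap.

Run:
```python
from h import *
from workcell import *
pad=sw(-31,-170)
wait(.1)
movel([*pad,75],max_speed=80)
movel([*pad,300],max_speed=250)
open_gripper()
for n in ["scene","top"]:
    c=camera(n);pickle.dump(c,open(n+"3.pkl","wb"))
    W=pts(c);im=c["image"].astype(int)
    near=(np.hypot(W[...,0]-561,W[...,1]-5)<60)&(abs(W[...,2]-159)<8)
    w=W[near];print(n,near.sum(),np.nanmedian(w,0).round(1))
    k,l,st,ce=cv2.connectedComponentsWithStats(near.astype(np.uint8));i=1+np.argmax(st[1:,4]);u,v=ce[i]
    (eu,ev),ax,_=cv2.fitEllipse(max(cv2.findContours((l==i).astype(np.uint8),0,2)[0],key=len))
    print("centroid",ce[i],"ell",eu,ev,onplane(c,u,v,159).round(1),onplane(c,eu,ev,159).round(1))
    b=near&(im[...,0]>im[...,2]+50)
    if b.sum()>3:
        d=W[b][:,:2];d=d-d.mean(0);vv=np.linalg.svd(d,full_matrices=False)[2][0];print("bar yaw",np.arctan(vv[1]/vv[0]),b.sum())
    red=(im[...,2]>150)&(im[...,1]<60)&(im[...,0]<60)&(abs(W[...,0]-530)<120)&(W[...,1]<-120)&(W[...,1]>-215);print("red zmax",np.nanpercentile(W[red][:,2],98))
    yl=(im[...,2]>170)&(im[...,1]>170)&(im[...,0]<90)&(W[...,2]>150);print("yellow",np.nanmedian(W[yl],0))
c=pickle.load(open("scene3.pkl","rb"));cv2.imwrite("pics/s3.png",cv2.resize(c["image"][120:300,220:440],None,fx=3.6,fy=3,interpolation=cv2.INTER_CUBIC)[:600,:800])
c=pickle.load(open("top3.pkl","rb"));cv2.imwrite("pics/t3.png",cv2.resize(c["image"][150:250,280:410],None,fx=4,fy=4,interpolation=cv2.INTER_CUBIC))
print(read_state()["time"])
```

```text
scene 281 [562.    9.2 157.9]
centroid [327.3772242  187.06405694] ell 327.56097412109375 187.0321807861328 [563.2   9.6 159. ] [562.7   9.7 159. ]
bar yaw -0.1518533279659377 31
red zmax 64.4466738685861
yellow [712.90070559   8.65767809 173.68257063]
top 198 [559.9   7.  160. ]
centroid [326.57070707 197.54545455] ell 326.5846862792969 197.57850646972656 [560.8   5.8 159. ] [560.7   5.7 159. ]
bar yaw -0.10451894822476972 18
red zmax nan
yellow [703.28797985   8.11353906 173.56827851]
8.8917
  return np.nanmean(a, axis, out=out, keepdims=keepdims)
```

View pics/s3.png

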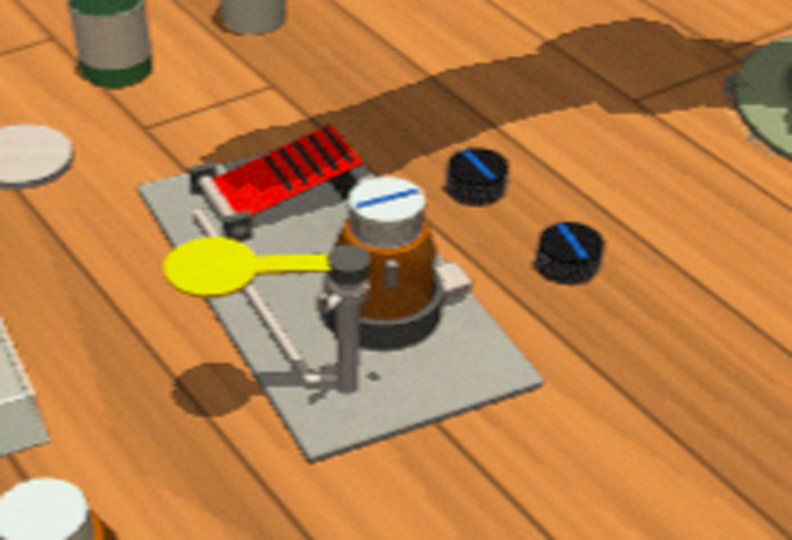

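View pics/t3.png

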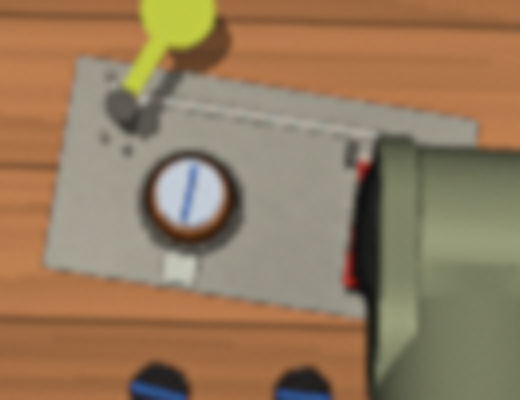

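The treadle is back up, the guard plate is at about (708, 8, 173) clear of the cap, and the cap top measures about (561.5, 7.5, 159) — the two cameras differ by about 4 mm. I'll refine with the wrist camera from above.

Run:
```python
from h import *
from workcell import *
movep([561.5,7.5,260],down(.42))
c=camera("wrist");pickle.dump(c,open("w4.pkl","wb"));cv2.imwrite("pics/w4.png",c["image"])
s=read_state();print(s["time"],s["eef_pos"],s["qpos"].round(2),s["finger_gap"])
print(c["fx"],c["cx"],c["cy"],np.round(c["cam_to_world"],3))
```

```text
9.6917 [561.56195986   6.97951276 259.98106626] [ 0.34  0.45 -0.63  1.71  0.29  1.07  0.03] 85.72436717509387
309.70691628693146 319.7523618207996 196.41823010901552 [[ 9.13000e-01 -3.91000e-01 -1.16000e-01  5.31784e+02]
 [ 4.07000e-01  8.76000e-01  2.59000e-01  7.46870e+01]
 [-0.00000e+00 -2.84000e-01  9.59000e-01  4.02252e+02]
 [ 0.00000e+00  0.00000e+00  0.00000e+00  1.00000e+00]]
```

View pics/w4.png

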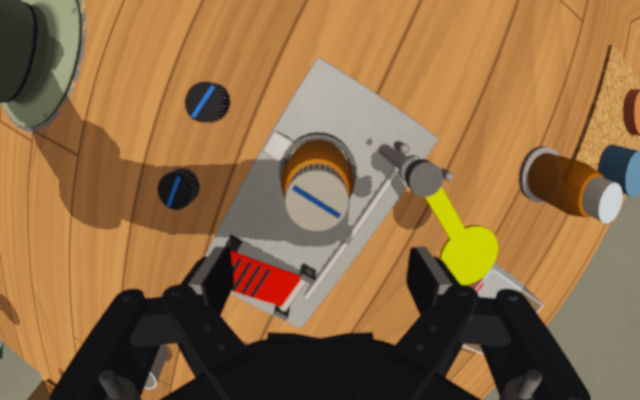

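```bash
cat >> h.py <<'E'
def wray(c,u,v):
    x=u-c["cx"];y=v-c["cy"];r=np.hypot(x,y)+1e-9;t=r/c["fx"]
    M=np.array(c["cam_to_world"]);return M[:3,3],M[:3,:3]@np.array([np.sin(t)*x/r,-np.sin(t)*y/r,-np.cos(t)])
def won(c,u,v,z):
    o,d=wray(c,u,v);return o+d*(z-o[2])/d[2]
E
python3 - <<'E'
from h import *
c=pickle.load(open("w4.pkl","rb"));im=c["image"].astype(int)
sub=np.zeros((400,640),np.uint8);Z=c["range_z"]
print(Z[198,317],Z[190:210:5,290:345:10])
# cap top mask by depth: ray hits z~159
v,u=np.mgrid[150:245,270:365]
m=np.zeros(u.shape,np.uint8);P=np.zeros(u.shape+(3,))
for i in np.ndindex(u.shape):
    o,d=wray(c,u[i],v[i]);M=np.array(c["cam_to_world"]);dz=-(M[:3,:3].T@d)[2];p=o+d*Z[v[i],u[i]]/dz;P[i]=p;m[i]=abs(p[2]-159)<6
cs=max(cv2.findContours(m,0,1)[0],key=cv2.contourArea)[:,0]
W=np.array([won(c,a+270,b+150,159)[:2] for a,b in cs],np.float32)
print(m.sum(),cv2.minEnclosingCircle(W),cv2.fitEllipse(W),np.median(P[m>0],0))
for a,b in [(293,187),(339,216)]: print(won(c,a,b,159))
d=won(c,339,216,159)-won(c,293,187,159);print("bar",np.arctan(d[1]/d[0]))
E
```

```text
254.14479 [[253.48264 250.94283 252.32724 252.8764  252.9361  251.5941 ]
 [252.88922 252.0321  252.83229 252.99829 252.85315 253.20876]
 [254.84564 253.99104 253.08731 256.04196 255.83395 253.44577]
 [255.36072 256.197   256.42102 255.1412  256.70694 256.20395]]
3044 ((559.5831909179688, 4.523840427398682), 27.14116668701172) ((560.0711669921875, 4.482651710510254), (51.13382339477539, 52.628074645996094), 21.577035903930664) [559.74653568   5.32317357 158.85575959]
[537.96176082   7.31153559 159.        ]
[ 5.82785046e+02 -1.72960196e-01  1.59000000e+02]
bar -0.16545143559156553
```

Three camera estimates give a cap axis near (560.5, 5.5); the fitted diameter of 52 mm and height of 159 mm match the description, and the bar yaw is about -0.15. Descending to grasp.

Run:
```python
from h import *
from workcell import *
def rep(t): s=read_state();print(t,s["time"],s["eef_pos"].round(1),s["ft_force"].round(1),s["torque"].round(2),s["finger_gap"].round(1),s["qpos"].round(3)[-1])
movel([560.5,5.5,175],max_speed=200);rep(0)
h=movel([560.5,5.5,127],max_speed=80,guard=10);rep(h)
clamp();rep("clamp")
c=camera("wrist");cv2.imwrite("pics/w5.png",c["image"])
c=camera("scene");cv2.imwrite("pics/s5.png",cv2.resize(c["image"][120:300,220:440],None,fx=3.6,fy=3,interpolation=cv2.INTER_CUBIC)[:600,:800])
```

```text
Traceback (most recent call last):
AttributeError: 'float' object has no attribute 'round'
```

```bash
cat >> h.py <<'E'
def rep(t):
    from workcell import read_state
    s=read_state();print(t,round(s["time"],2),s["eef_pos"].round(1),s["ft_force"].round(1),s["torque"].round(2),round(float(s["finger_gap"]),1),s["qpos"].round(3)[-1],flush=True);return s
E
python3 - <<'E'
from h import *
from workcell import *
h=movel([560.5,5.5,127],max_speed=80,guard=10);rep(h)
clamp();rep("clamp")
c=camera("wrist");cv2.imwrite("pics/w5.png",c["image"])
c=camera("scene");cv2.imwrite("pics/s5.png",cv2.resize(c["image"][120:300,220:440],None,fx=3.6,fy=3,interpolation=cv2.INTER_CUBIC)[:600,:800])
E
```

```text
False 11.02 [560.7   5.6 127.1] [-0.4  0.7  1.4] [ 0.   -0.02  0.  ] 85.4 -0.074
clamp 11.44 [560.8   5.5 127.7] [-1.8  0.1  7.4] [-0.12  0.48  0.01] 50.4 -0.074
```

View pics/w5.png

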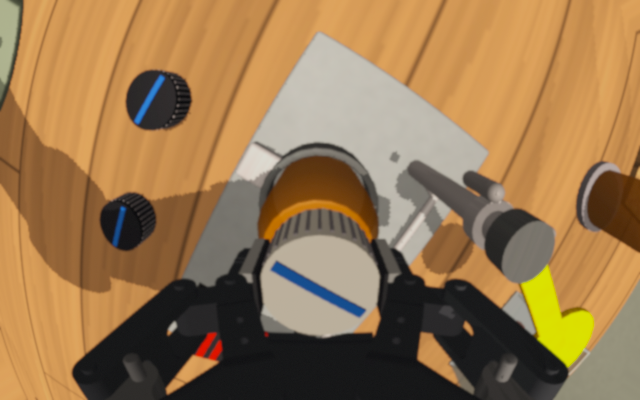

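View pics/s5.png

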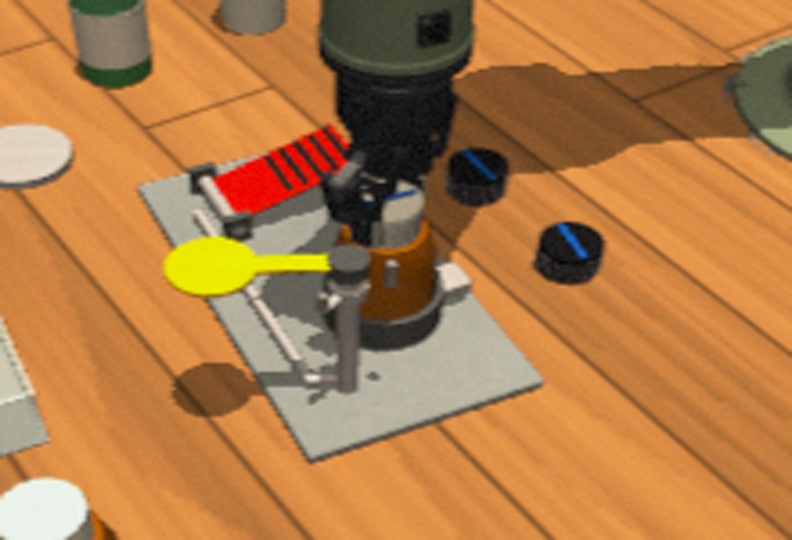

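The wrist view shows the cap (320,290) centred between the pads, with a gap of 50 mm. I'll try turning in small steps and watch the torque.

```bash
cat > turn.py <<'E'
import sys
from h import *
from workcell import *
d=float(sys.argv[1]);n=int(sys.argv[2]);lim=float(sys.argv[3])
s=read_state();q=np.array(s["qpos"])
for i in range(n):
    q[6]+=d;goto_joints(q);s=rep(i)
    if abs(s["torque"][2])>lim: print("STOP");break
c=camera("wrist");cv2.imwrite(f"pics/{sys.argv[4]}.png",c["image"])
E
python3 turn.py 0.08 7 0.8 w6
```

```text
0 11.79 [560.8   5.5 127.8] [ 0.2  0.9 -0.2] [-0.01  0.01  0.07] 49.9 0.004
1 12.04 [560.8   5.5 127.7] [ 0.2 -0.   2. ] [-0.01  0.02  0.  ] 50.2 0.083
2 12.29 [560.8   5.5 127.7] [-0.3  0.2  3.5] [-0.07  0.14  0.02] 49.9 0.162
3 12.54 [560.7   5.4 127.7] [-3.4 -1.1  4.9] [-0.1   0.54  0.04] 49.9 0.242
4 12.79 [560.5   5.5 127.7] [-4.1 -0.5  6.6] [-0.04  0.85  0.1 ] 50.2 0.323
5 13.04 [560.3   5.4 127.7] [-6.2 -1.   6.5] [-0.08  1.13  0.13] 50.2 0.403
6 13.29 [560.2   5.3 127.7] [-6.4 -1.5  9.4] [-0.11  1.35  0.07] 49.8 0.483
```

View pics/w6.png

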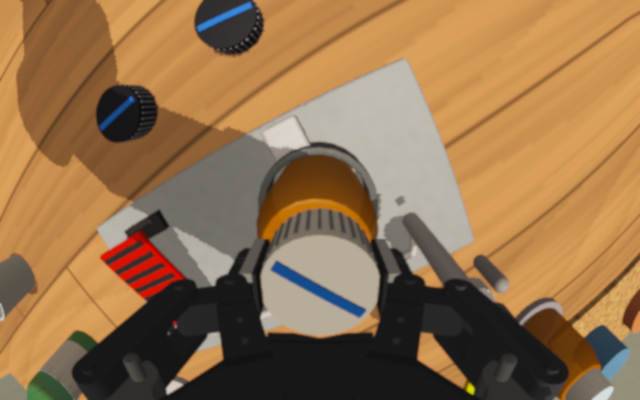

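The cap turns freely this way: it has gone 0.56 rad with almost no torque, and the bar is fixed relative to the jaws (no slip). A small side load is building, so I'll check the clearance to the post as I continue.

```bash
python3 turn.py 0.08 3 0.8 w7; python3 -c "
from h import *
from workcell import *
c=camera('scene');cv2.imwrite('pics/s7.png',cv2.resize(c['image'][150:250,260:390],None,fx=6,fy=6,interpolation=cv2.INTER_CUBIC))"
```

```text
0 13.59 [560.    5.2 127.7] [-4.2 -1.   5.7] [-0.18  0.78  0.05] 50.1 0.559
1 13.84 [559.9   5.  127.7] [-4.7 -2.4  6.2] [-0.3   0.81  0.11] 50.3 0.638
2 14.09 [559.9   4.9 127.7] [-4.3 -2.8  7.7] [-0.48  1.    0.1 ] 50.2 0.719
```

View pics/s7.png

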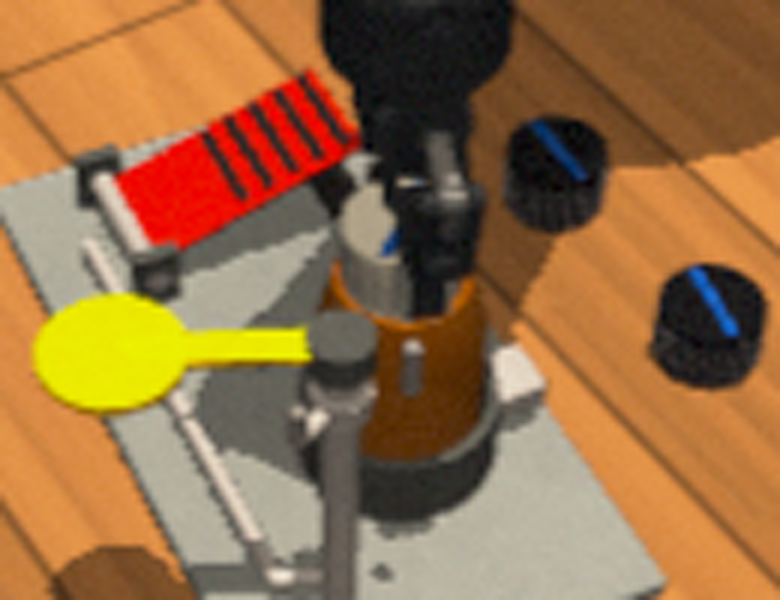

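View pics/w7.png

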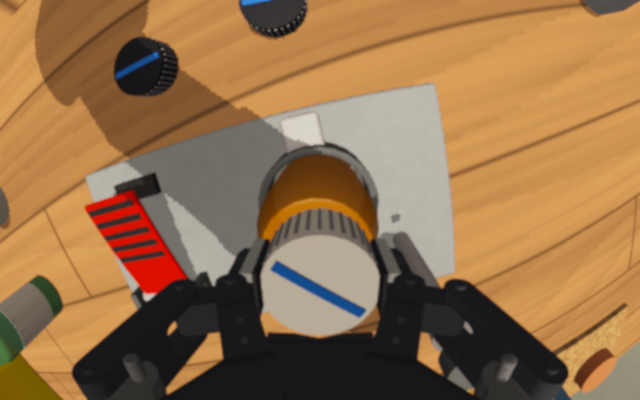

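The gripper is clear of the post and there's no slip. I'll continue to about 1.4 rad.

```bash
python3 turn.py 0.1 6 0.8 w8
```

```text
0 14.44 [559.8   4.5 127.7] [-2.5 -1.9  6.1] [-0.4   0.52  0.13] 49.9 0.813
1 14.69 [559.7   4.4 127.7] [-3.  -3.5  5.8] [-0.58  0.58  0.08] 50.4 0.913
2 14.94 [559.7   4.2 127.7] [-2.8 -4.2  6. ] [-0.77  0.64  0.15] 49.8 1.013
3 15.19 [559.7   4.1 127.7] [-4.1 -4.3  6.3] [-0.9   0.66  0.16] 50.3 1.113
4 15.44 [559.8   3.9 127.7] [-2.  -4.7  5.6] [-1.11  0.54  0.1 ] 50.2 1.213
5 15.69 [559.8   3.8 127.7] [-1.6 -6.7  6.6] [-1.2   0.46  0.11] 50.0 1.313
```

View pics/w8.png

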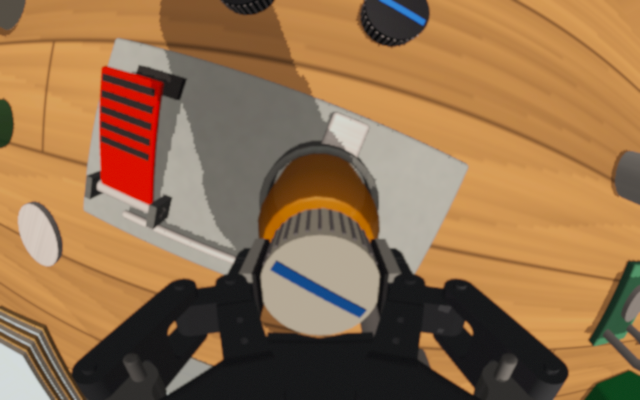

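The cap has turned about 1.39 rad with no slip. Lifting straight up, with a force guard at first.

Run:
```python
from h import *
from workcell import *
p=read_state()["eef_pos"]
h=movel([p[0],p[1],p[2]+12],max_speed=30,guard=25);rep(h)
if not h:
    h=movel([p[0],p[1],p[2]+100],max_speed=100,guard=25);rep(h)
wait(.3)
c=camera("wrist");cv2.imwrite("pics/w9.png",c["image"])
for n in ["scene","top"]:
    c=camera(n);pickle.dump(c,open(n+"9.pkl","wb"))
c=pickle.load(open("scene9.pkl","rb"));cv2.imwrite("pics/s9.png",cv2.resize(c["image"][90:290,200:440],None,fx=3.3,fy=3,interpolation=cv2.INTER_CUBIC))
```

```text
False 16.29 [559.9   3.6 139.9] [-1.6 -3.2  1.1] [-0.86  0.43  0.01] 49.9 1.33
False 17.32 [559.6   3.8 227.1] [-0.7 -0.9 -1. ] [-0.   -0.04 -0.05] 50.3 1.407
```

View pics/s9.png

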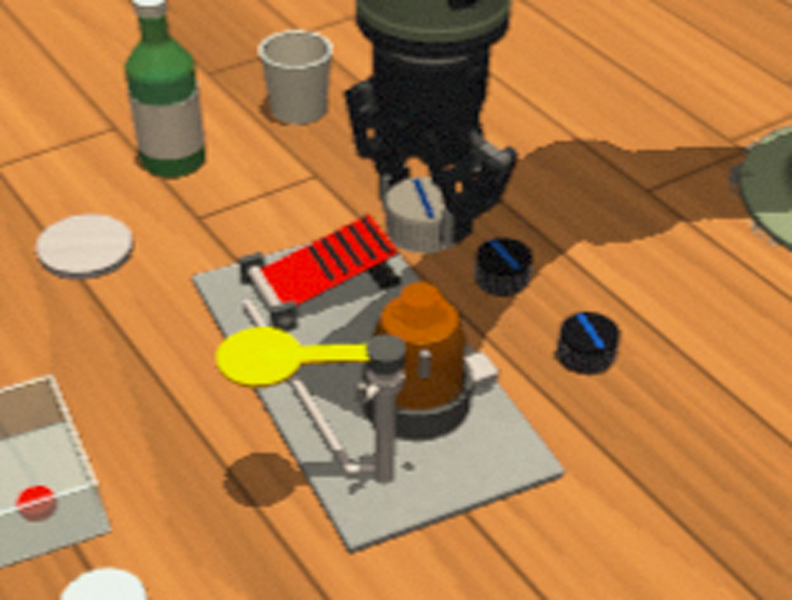

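View pics/w9.png

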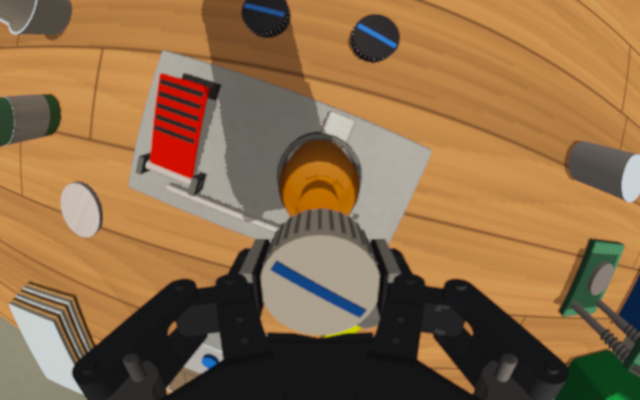

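The cap is off, held upright in the jaws about 100 mm above the shoulder (scene crop 415,210). The neck is bare at (415,305), the treadle is up, the guard is swung away and the bystanders haven't moved. Handing in.

Run:
```python
from h import *
from workcell import *
a=pickle.load(open("scene0.pkl","rb"))["image"];b=pickle.load(open("scene9.pkl","rb"))["image"]
rep("end")
for n,(x,y,X,Y) in dict(bottle=(236,85,265,150),lid=(208,160,244,184),can=(445,275,500,330),cup=(276,98,303,134)).items(): print(n,cv2.absdiff(a[y:Y,x:X],b[y:Y,x:X]).mean())
finish_job();rep("done")
```

```text
end 17.77 [559.8   3.8 227.6] [ 0.  -0.2 -0.5] [-0.04  0.01  0.  ] 49.9 1.407
bottle 4.392749778956675
lid 5.787037037037037
can 4.647493112947658
cup 7.984910836762689
the job is handed in; nothing more can be done
the job is handed in; nothing more can be done
```

The job is done and handed in at about 18 s of the 61 s allowed; `finish_job()` reports no verdict.

- **Treadle and guard:** I pressed the treadle to its stop with about 30 N. The guard swung to the stand's +x side, and the treadle sprang back up.
- **Cap:** I turned it about 1.39 rad counter-clockwise seen from above. It gave on the first try, with turning torque no higher than 0.16 N m. I then lifted it straight up 100 mm.

**Last checks:**
- The cap is upright in the jaws (gap 50 mm) with no outside force on the tool.
- The bottle neck is bare, the treadle is up and the guard is away.
- The bystanders look unmoved. Comparing the pictures from before and after showed only small differences of 4–8 grey levels; I did not measure their positions in mm.

**Disagreement:** the cameras differed by up to about 5 mm on where the cap's axis was. I used a value between them, and side forces stayed at 7 N or less while turning.

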